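# Hang the work lamp on the rack hook and tug it home

## Task

Pick up the yellow work lamp by its handle and hang it on the red hook of the blue slotted post. Before letting go, tug the lamp gently down, with about 10 N beyond its own weight and never as much as 18 N, until the loosely clipped hook has slid fully home, and keep up that pull for about a second to be sure that it holds. Then let go and leave the lamp hanging still; do not push on the post or hook with the hand, and leave the other things where they are.

Things in the scene. Friction and masses are not known exactly. Their poses are not given: they have to be found in the camera images.
- lamp: yellow work lamp standing upright, 350 g give or take a fifth. Origin: centre of its underside; z up, y across its width. Foot 38 (x) x 64 (y) x 12 mm, body 34 x 60 mm up to z = 95 mm. On top a rigid black loop handle: grip it from above by the outer faces of its two legs, 44 mm apart across y, 12 mm thick in x, around z = 140 mm. It may hang either way round.
- handle (a point): middle of the underside of the handle's crossbar, 151 mm above the lamp's underside (bar 12 mm in x, 14 mm high, top at 165 mm); this rests on the hook. Below it the handle's window, open right through along the lamp's x: 28 mm wide in y, 56 mm high (z = 95 to 151 mm)
- post: blue slotted steel post, 40 x 40 mm and 270 mm high, on a base plate 130 x 120 x 8 mm on a black 150 x 140 mm pad of 2 to 14 mm, fixed to the bench. Origin: on the pad's top, under the post's axis; z up. The red-coated steel hook is on its -x face and points along its -x
- seat (a point): top of the hook's level part, at its middle, 56 mm from the post's axis along the post's -x; moves with the hook. The hook is a 9 mm round bar: level for 24 mm along the post's x, behind that rising 10 mm to a 6 mm thick plate on the post's face, in front turned up to a tip whose top is 24 mm above the seat and which ends 31 mm in front of it
- hook (a joint): how far the hook has slid down the post, in m: 0 highest, 0.020 fully home on its hard stop (seat then 219.5 mm above the post's origin). Starts loosely clipped at 0.004 to 0.012. Friction of about 9 N holds it wherever it is: the lamp's weight alone does not bring it down, a further pull of about 4 to 6 N does
- tape: bystander, leave in place: empty-core roll of packing tape standing flat, 100 mm across, 48 mm high; origin under its centre
- bottle: bystander, leave in place: blue-capped water bottle, 66 mm across, 200 mm high; origin under its centre
- carton: bystander, leave in place: closed cardboard carton 120 x 90 x 80 mm; origin under its centre
- bin: bystander, leave in place: open blue parts bin 160 x 110 x 70 mm; origin under its centre
- wrench: bystander, leave in place: steel wrench lying flat, 170 mm long; origin about its middle
- driver: bystander, leave in place: screwdriver lying flat, 190 mm long; origin about its middle
- jar: bystander, leave in place: jar with an orange cap, 60 mm across, 75 mm high; origin under its centre
Things that resemble listed ones, but are neither listed nor needed, are in the scene too. There is more than one size of the lamp; the job needs the middle-sized.

How it is judged:
On the way, in this order (a step that is already met when the one before it is completed fails the run):
1. the lamp, held in the gripper, bears on the hook with its handle's crossbar over the seat (horizontal distance between handle and seat below 0.016 m and contact force between lamp and post above 1 N and contact force between the fingers and lamp above 1 N and z of handle in the frame of seat between -0.004 and 0.006 m), for 0.1 s.
2. still held, the lamp is tugged down: the hook is fully home (within 2 mm) and the lamp bears on it with more than 10 N (weight and pull together) for half a second (horizontal distance between handle and seat below 0.016 m and value of joint hook above 0.018 m and contact force between lamp and post above 10 N and contact force between the fingers and lamp above 1 N), for 0.5 s.
At the end, for the whole second after the job is handed in: The lamp hangs free by its handle on the hook (crossbar within 16 mm of the seat sideways, resting on it), upright within 0.2 rad and at rest, with the hook within 2 mm of its fully home position (horizontal distance between handle and seat below 0.016 m and value of joint hook above 0.018 m and z of handle in the frame of seat between -0.004 and 0.006 m and contact force between lamp and post above 1 N and angle between lamp's own z axis and vertical below 0.2 rad and linear speed of lamp below 0.03 m/s and angular speed of lamp below 0.4 rad/s); the robot touches nothing.
It fails at once if the lamp bears on the hook or post with more than 23 N (contact force between lamp and post above 23 N).
It fails at once if the hand lets go of the lamp off the bench before the hook is home (contact force between the fingers and lamp below 0.02 N and height (world z) of lamp above 0.03 m and value of joint hook below 0.017 m).
It fails at once if the hand pushes on the post or hook with more than 6 N (contact force between the arm and post above 6 N).
It fails at once if a bystander is moved by more than 30 mm (distance of any of tape, bottle, carton, bin, wrench, driver, jar from where it was at the start of the episode above 0.03 m).
It also fails if it takes over 58 s, if anything falls off the work surface, if the arm or the gripper's body presses on something with over 40 N, if the wrist force passes 120 N, or if a joint passes its speed limit or range.

## Robot

A 6-joint arm with a two-finger parallel gripper is mounted at the origin on the work surface. World frame = base frame: x ahead of the robot, y to its left, z up, the work surface at z = 0. Lengths are in m, angles in rad, forces in N, time in s.
With the tool pointing down it reaches from about 0.375 to 0.9 m from the base axis. Payload 3.1 kg.
Tool frame: the origin (TCP) lies at the very end of the fingers, on their centre line; the grasp point (between the pads) lies 19 mm behind it; z points along the fingers, y is the line along which they close (so a half turn about z gives the same grasp; the last joint's range is limited). The gripper opens to 87 mm and grips with 3 to 60 N. Pads are 19 mm wide; open, the fingers measure 117 mm over their backs; the gripper's body (75 mm by 190 mm) begins 51 mm behind the grasp point.
Start: joints at [1.091, 0.527, 1.433, -0, 1.181, -0.178], TCP at [0.186, 0.597, 0.223] pointing down, gripper open.
Joint ranges: [-3.08, 3.08], [-0.75, 2.2], [0.22, 2.44], [-1.43, 4.57], [0, 2.65], [-2.85, 2.85]. Speed limits (rad/s): [2.79, 2.79, 3.14, 3.14, 3.14, 3.14].

## Interface

Orientations are given as a unit quaternion [x, y, z, w].
In Python, from rig import status, viewer, robot gives the robot as it stands.
- The arm moves only by the tool arm_command, never from a script. Its arguments are lists of equal length, an entry for each row: "delta_rot": the turn, a rotation vector about the tool's x, y, z in degrees, a list of three; "delta_pos": the shift along the tool's x, y, z in m, a list of three; "gripper": the closure, from -1 (fully open) to 1 (shut). In form: {"delta_rot": [[rx, ry, rz], ...], "delta_pos": [[dx, dy, dz], ...], "gripper": [gripper, ...]}. A call has 1 to 12 rows; each row is the pose to reach, as a shift and turn from the pose commanded when the call began, along the tool's axes at that moment; what a row does not reach only later rows make up. A row lasts 1/12 s, in which the tool goes at most 41.7 mm and 7.16 degrees, less where a joint would pass 70% of its speed; a pose out of reach is approached as far as the arm can. A call with a gripper value outside its range is refused whole. The fingers move at their own pace and stop on an object; "grip_force" is the grip in N (left out, the last holds). Time passes only in rows, so rows that repeat a pose let the fingers close. It gives the time, the measured TCP pose, the force, the opening and the grip force at its end, in the units of the state.
- status.get_obs(): the state, without advancing time (a new reading comes with each control period).
- viewer.camera(name): name is "scene" or "top" or "wrist"; returns a dict with "pixels" (400x640x3 uint8, blue, green, red), "fx", "fy", "cx", "cy" (pixels), "pose" (4x4, takes a point from camera to world coordinates); the wrist camera has in their place "mount" (4x4, takes a point from camera to tool coordinates, whose origin is the TCP and whose axes are the flange's). Camera axes: x right, y down, z forward; pixel columns grow to the right and rows downward; lengths in m; the calibration is good to about 2 mm. A picture is of the moment at which its call begins: read the wrist's pose just before it. There is no depth.
- robot.hand_in(): hands the job in; it is judged then, once.
The state is a dict: "time": time; "q": joint angles; "joint_velocities": joint speeds; "joint_torque": joint torques, N m; "position": TCP position; "tool_rot": TCP orientation; "ft_force": force on the tool from outside, world axes, zero at the start; "moment": the same for the moment, N m; "grip_width": finger opening in m; "grip_force": force on a finger pad.
Only numpy, scipy, OpenCV 4.12 (cv2) and the standard library are available. Lean on these libraries where they do the work, as an engineer would, in place of code of your own. Each camera call takes 0.05 s, during which the arm holds its last target. There are 200 camera calls.

## Working session

There is one attempt and no reset: what is moved stays moved. The work goes in short steps, Python scripts to look and compute and a tool call to move; the robot and the scene stay as the last step left them, time stands still between calls to the robot, and variables do not carry over. Pictures are saved under pics/ and viewed, at most 10 in all, crops included, and the job is handed in when it is done.

Besides the shell and the picture viewer there is one more tool, called as name(argument=value, ...) on one line, values as JSON. arm_command: Moves the arm, as the interface text tells. Its arguments: {"type":"object","properties":{"delta_rot":{"type":"array","items":{"type":"array","items":{"type":"number"}}},"delta_pos":{"type":"array","items":{"type":"array","items":{"type":"number"}}},"gripper":{"type":"array","items":{"type":"number"}},"grip_force":{"type":"number"}},"required":["delta_rot","delta_pos","gripper"]}

```bash
mkdir -p pics; ls
cat > h.py <<'E'
import numpy as np, cv2, json
from rig import status, viewer, robot
from scipy.spatial.transform import Rotation as R
def shot(n,save=None):
    o=status.get_obs(); c=viewer.camera(n)
    c['pixels']=np.asarray(c['pixels'],np.uint8)
    if n=='wrist':
        T=np.eye(4);T[:3,:3]=R.from_quat(o['tool_rot']).as_matrix();T[:3,3]=o['position']
        c['pose']=T@np.array(c['mount'])
    c['pose']=np.array(c['pose'])
    if save: cv2.imwrite('pics/'+save,c['pixels'])
    return c
def ray(c,u,v):
    d=c['pose'][:3,:3]@np.array([(u-c['cx'])/c['fx'],(v-c['cy'])/c['fy'],1]); return c['pose'][:3,3],d/np.linalg.norm(d)
def onz(c,u,v,z):
    p,d=ray(c,u,v); return p+d*(z-p[2])/d[2]
def tri(rs):
    A=sum(np.eye(3)-np.outer(d,d) for p,d in rs); b=sum((np.eye(3)-np.outer(d,d))@p for p,d in rs)
    x=np.linalg.solve(A,b); return x,[np.linalg.norm((np.eye(3)-np.outer(d,d))@(x-p)) for p,d in rs]
def proj(c,X):
    q=c['pose'][:3,:3].T@(np.array(X)-c['pose'][:3,3]); return c['fx']*q[0]/q[2]+c['cx'],c['fy']*q[1]/q[2]+c['cy']
def blobs(c,lo,hi,amin=40):
    m=cv2.inRange(cv2.cvtColor(c['pixels'],cv2.COLOR_BGR2HSV),np.array(lo),np.array(hi))
    n,l,s,ce=cv2.connectedComponentsWithStats(m); return [(s[i].tolist(),ce[i].round(1).tolist()) for i in range(1,n) if s[i][4]>=amin],l
E
python3 - <<'E'
from h import *
o=status.get_obs(); print({k:np.round(v,3).tolist() for k,v in o.items()})
for n in('scene','top'):
    c=shot(n,n+'0.png'); print(n,c['fx'],c['fy'],c['cx'],c['cy'],c['pose'].round(3).tolist())
    print('yel',blobs(c,(22,120,80),(34,255,255))[0]); print('red',blobs(c,(0,150,80),(6,255,255),15)[0],blobs(c,(174,150,80),(180,255,255),15)[0])
E
```

```text
pics
{'time': 0.0, 'q': [1.091, 0.528, 1.434, -0.0, 1.181, -0.179], 'joint_velocities': [0.001, -0.0, -0.001, -0.001, -0.001, 0.001], 'joint_torque': [0.0, -44.004, -17.659, 0.063, 0.058, -0.0], 'position': [0.185, 0.596, 0.222], 'tool_rot': [0.15, 0.989, -0.001, -0.0], 'ft_force': [0.419, -0.099, -0.354], 'moment': [-0.014, -0.014, 0.044], 'grip_force': 0.0, 'grip_width': 0.087}
scene 471.9923087529309 471.9923087529309 320.9498179624466 196.1594603490568 [[-0.796, 0.343, -0.498, 1.239], [0.605, 0.454, -0.654, 0.883], [0.002, -0.822, -0.569, 0.945], [0.0, 0.0, 0.0, 1.0]]
yel [([234, 177, 31, 45, 453], [244.8, 198.8]), ([302, 178, 12, 20, 165], [307.8, 187.8]), ([281, 180, 13, 30, 246], [286.5, 196.3]), ([196, 312, 9, 12, 40], [200.2, 317.4]), ([215, 339, 9, 14, 49], [219.5, 345.2]), ([219, 356, 8, 13, 42], [222.7, 361.9]), ([237, 369, 10, 15, 53], [241.2, 375.9]), ([222, 371, 8, 14, 47], [225.5, 377.7]), ([239, 386, 10, 14, 54], [243.8, 392.8])]
red [([534, 75, 42, 55, 715], [555.2, 109.5]), ([392, 186, 8, 15, 43], [395.6, 193.0]), ([163, 195, 6, 5, 24], [165.5, 197.0]), ([168, 201, 6, 5, 24], [170.7, 203.0]), ([448, 292, 25, 28, 290], [460.5, 304.8])] []
top 449.2868530306105 449.2868530306105 318.460246333154 199.53202504641183 [[0.127, -0.97, 0.207, 0.331], [-0.992, -0.126, 0.023, -0.015], [0.004, -0.208, -0.978, 1.479], [0.0, 0.0, 0.0, 1.0]]
yel [([395, 181, 20, 32, 301], [402.7, 196.7]), ([381, 227, 20, 21, 151], [389.4, 237.2]), ([385, 261, 10, 14, 78], [388.6, 268.0])]
red [([426, 124, 6, 6, 26], [428.7, 126.3]), ([439, 126, 6, 5, 23], [441.0, 128.1]), ([244, 219, 11, 23, 57], [249.7, 224.7]), ([183, 232, 8, 29, 224], [186.6, 246.2])] []
```

View pics/scene0.png

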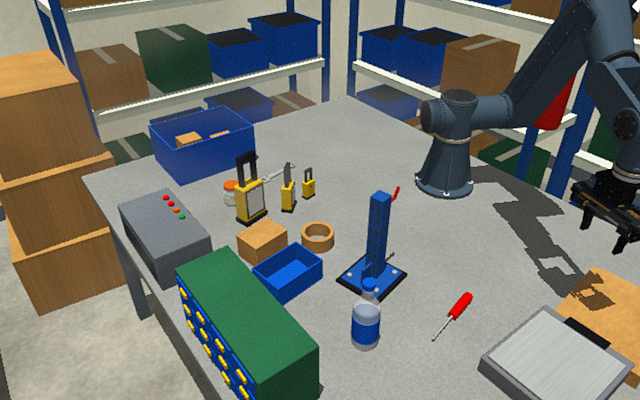

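View pics/top0.png

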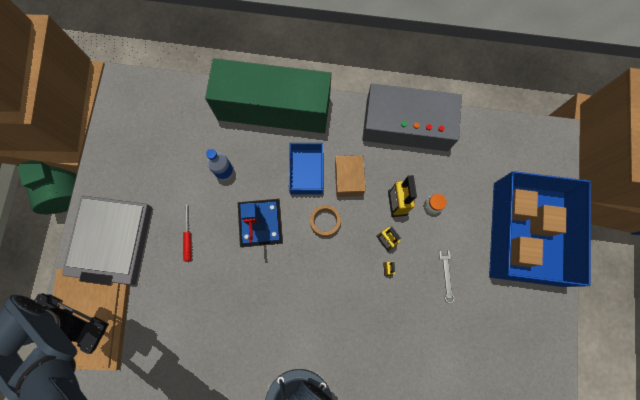

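The scene view shows three yellow lamps: large at (244,198), middle at (287,196) and small at (308,188). In the top view they are at (402,197), (389,237) and (388,268). The post is at (377,230) in scene and (250,218) in top, with its red hook at (396,193) and (250,225). The middle lamp fits the description by size, so I'll confirm that with a crop and rough heights.

Run:
```python
from h import *
a=shot('scene');b=shot('top')
A=cv2.resize(a['pixels'][140:230,225:325],None,fx=5,fy=5,interpolation=cv2.INTER_CUBIC)
B=cv2.resize(b['pixels'][170:290,360:430],None,fx=3.75,fy=3.75,interpolation=cv2.INTER_CUBIC)
A=A[:450];cv2.imwrite('pics/crop1.png',np.hstack([A,B[:450]]))
A=cv2.resize(a['pixels'][180:310,330:415],None,fx=4.5,fy=4.5,interpolation=cv2.INTER_CUBIC)
B=cv2.resize(b['pixels'][190:255,230:290],None,fx=6.5,fy=6.5,interpolation=cv2.INTER_CUBIC)
B=cv2.copyMakeBorder(B,0,max(0,len(A)-len(B)),0,0,cv2.BORDER_CONSTANT)
cv2.imwrite('pics/crop2.png',np.hstack([A,B[:len(A)]]))
```

```text
(no output)
```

View pics/crop1.png

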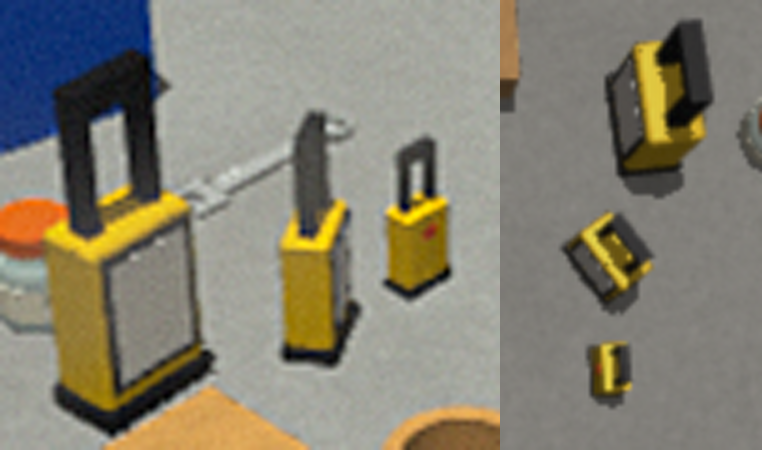

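View pics/crop2.png

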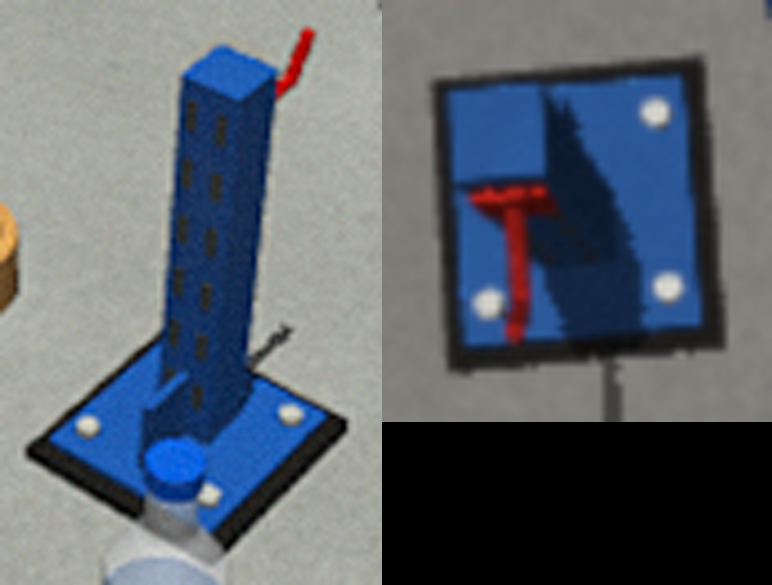

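Crop 1 confirms the middle lamp: about 165 mm tall, handle top at scene (288,163) and top (395,233). Crop 2 shows the post top at scene (381,196) and top (248,210), and the hook tip at scene (398,187) and top (250,242). I'll triangulate these points.

Run:
```python
from h import *
a=shot('scene');b=shot('top')
P=lambda x,y:(360+(x-500)/3.75,170+y/3.75); S=lambda x,y:(225+x/5,140+y/5)
Q=lambda x,y:(230+(x-382)/6.5,190+y/6.5); U=lambda x,y:(330+x/4.5,180+y/4.5)
for n,s,t in [('lamp mid top',S(315,118),P(633,238)),('large',S(105,75),P(690,70)),('small',S(417,147),P(624,366)),('post',U(230,72),Q(498,133)),('tip',U(308,33),Q(515,338))]:
    x,e=tri([ray(a,*s),ray(b,*t)]); print(n,x.round(4),np.round(e,4))
print('lampbar ends top', [onz(b,*P(*p),.165).round(4) for p in [(615,216),(652,255)]])
print('pad',[onz(b,*Q(*p),.010).round(4) for p in [(435,80),(705,58),(722,345),(450,370)]])
for i,j in(((450,85),(545,90)),): pass
print('hookline',[onz(b,*Q(*p),.225).round(4) for p in [(513,210),(517,300)]])
```

```text
lamp mid top [ 0.5341 -0.2203  0.1694] [0.0018 0.0018]
large [ 0.6621 -0.2447  0.2324] [0.0032 0.0032]
small [ 0.4413 -0.2342  0.106 ] [0.0006 0.0006]
post [0.5304 0.2007 0.2733] [0.0004 0.0004]
tip [0.4481 0.1822 0.2566] [0.0002 0.0002]
lampbar ends top [array([ 0.5518, -0.2065,  0.165 ]), array([ 0.5248, -0.2382,  0.165 ])]
pad [array([0.5974, 0.2839, 0.01  ]), array([0.6266, 0.1482, 0.01  ]), array([0.4814, 0.1182, 0.01  ]), array([0.4515, 0.2519, 0.01  ])]
hookline [array([0.5059, 0.1971, 0.225 ]), array([0.4673, 0.1892, 0.225 ])]
```

```bash
cat >> h.py <<'E'
def go(p,yaw_y):
    """delta to TCP p, tool down, tool y at world angle yaw_y (deg)"""
    o=status.get_obs(); r0=R.from_quat(o['tool_rot']); a=np.radians(yaw_y); y=np.array([np.cos(a),np.sin(a),0]); z=np.array([0,0,-1.])
    M=R.from_matrix(np.c_[np.cross(y,z),y,z]); 
    print('dpos',r0.inv().apply(np.array(p)-o['position']).round(4).tolist(),'drot',np.degrees((r0.inv()*M).as_rotvec()).round(2).tolist(),'at',np.round(o['position'],4),'t',round(o['time'],2))
E
python3 - <<'E'
from h import *
c=viewer.camera('wrist'); print(np.round(c['mount'],3).tolist(),c['fx'],c['cx'],c['cy'])
o=status.get_obs();print(R.from_quat(o['tool_rot']).as_matrix().round(3).tolist())
go([.5,-.19,.34],49.6)
E
```

```text
[[0.0, -0.97, -0.241, 0.065], [1.0, 0.0, -0.002, 0.002], [0.002, -0.241, 0.97, -0.161], [0.0, 0.0, 0.0, 1.0]] 276.62306117148 319.6715086351329 201.38871339486107
[[-0.955, 0.297, -0.0], [0.297, 0.955, -0.001], [0.0, -0.001, -1.0]]
dpos [-0.5339, -0.6577, -0.1174] drot [-0.03, 0.0, 23.11] at [0.1856 0.5966 0.2223] t 0.35
```

arm_command(delta_rot=[[0,0,5],[0,0,10],[0,0,15],[0,0,20],[0,0,23],[0,0,23],[0,0,23],[0,0,23],[0,0,23],[0,0,23],[0,0,23],[0,0,23]], delta_pos=[[-0.02,-0.025,-0.02],[-0.045,-0.055,-0.04],[-0.07,-0.086,-0.06],[-0.095,-0.117,-0.08],[-0.12,-0.148,-0.1],[-0.145,-0.179,-0.117],[-0.17,-0.21,-0.117],[-0.195,-0.24,-0.117],[-0.22,-0.27,-0.117],[-0.245,-0.302,-0.117],[-0.27,-0.333,-0.117],[-0.295,-0.363,-0.117]], gripper=[-1,-1,-1,-1,-1,-1,-1,-1,-1,-1,-1,-1])

```text
time: 1.35
position: [0.3596, 0.1606, 0.3399]
tool_rot: [0.344, 0.939, 0.0, 0.001]
ft_force: [0.5, 0.3, 0.4]
grip_width: 0.0869
grip_force: 0.0
```

Run:
```python
from h import *
go([.5,-.19,.34],49.6)
```

```text
dpos [-0.3338, -0.1767, 0.0] drot [0.05, 0.04, 0.12] at [0.3596 0.1606 0.3399] t 1.35
```

Run:
```python
from h import *
import pickle
c=shot('wrist','w1.png'); pickle.dump(c,open('w1.pkl','wb'))
print(proj(c,[.4481,.1822,.2566]),proj(c,[.53,.2,.273]))
```

```text
(np.float64(394.2303594932688), np.float64(260.0045370208612)) (np.float64(465.269753475234), np.float64(317.0621015490663))
```

arm_command(delta_rot=[[0,0,0],[0,0,0],[0,0,0],[0,0,0],[0,0,0],[0,0,0],[0,0,0],[0,0,0],[0,0,0],[0,0,0],[0,0,0],[0,0,0]], delta_pos=[[-0.034,-0.018,0],[-0.068,-0.036,0],[-0.102,-0.054,0],[-0.136,-0.072,0],[-0.17,-0.09,0],[-0.204,-0.108,0],[-0.238,-0.126,0],[-0.272,-0.144,0],[-0.3,-0.159,0],[-0.32,-0.17,0],[-0.334,-0.177,0],[-0.334,-0.177,0]], gripper=[-1,-1,-1,-1,-1,-1,-1,-1,-1,-1,-1,-1])

```text
time: 2.4
position: [0.501, -0.1912, 0.3392]
tool_rot: [0.346, 0.938, -0.0, 0.001]
ft_force: [0.3, 0.3, -0.8]
grip_width: 0.0873
grip_force: 0.0
```

Run:
```python
from h import *
import pickle
c=shot('wrist','w2.png'); pickle.dump(c,open('w2.pkl','wb'))
print(proj(c,[.5341,-.2203,.165]),c['pose'][:3,3])
```

```text
(np.float64(317.7659962598328), np.float64(221.0410095323501)) [ 0.45235128 -0.14683786  0.50055126]
```

View pics/w2.png

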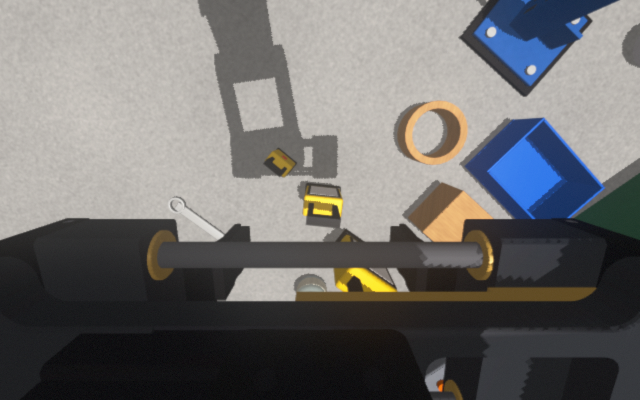

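View pics/w1.png

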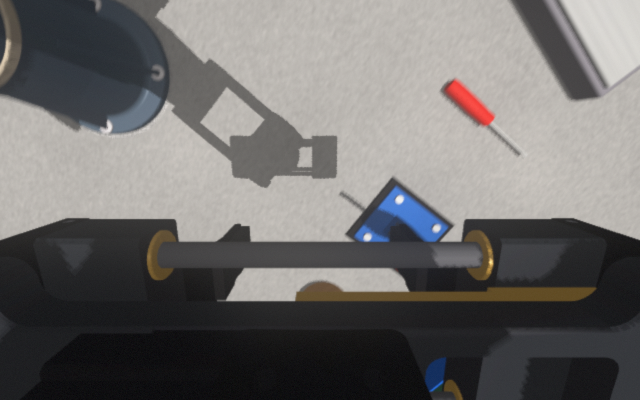

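w2 shows the middle lamp at (323,205), handle near (322,220), and the large lamp at (360,265) close to the gripper. w1 shows the post base at (400,215), with its top hidden by the gripper. I'll take a second wrist position for the lamp.

arm_command(delta_rot=[[0,0,0],[0,0,0],[0,0,0],[0,0,0]], delta_pos=[[-0.035,0,0],[-0.07,0,0],[-0.07,0,0],[-0.07,0,0]], gripper=[-1,-1,-1,-1])

```text
time: 2.78
position: [0.5535, -0.2326, 0.3389]
tool_rot: [0.344, 0.939, 0.0, -0.001]
ft_force: [-0.8, 0.7, 0.3]
grip_width: 0.0868
grip_force: 0.0
```

Run:
```python
from h import *
import pickle
c=shot('wrist'); pickle.dump(c,open('w3.pkl','wb'));d=pickle.load(open('w2.pkl','rb'))
u,v=map(int,proj(c,[.5341,-.2203,.13])); print(u,v)
A=cv2.resize(c['pixels'][v-35:v+35,285:360],None,fx=5,fy=5,interpolation=cv2.INTER_CUBIC)
B=cv2.resize(d['pixels'][170:240,285:360],None,fx=5,fy=5,interpolation=cv2.INTER_CUBIC)
cv2.imwrite('pics/crop3.png',np.hstack([A,B])); print(A.shape)
```

```text
315 165
(350, 375, 3)
```

View pics/crop3.png

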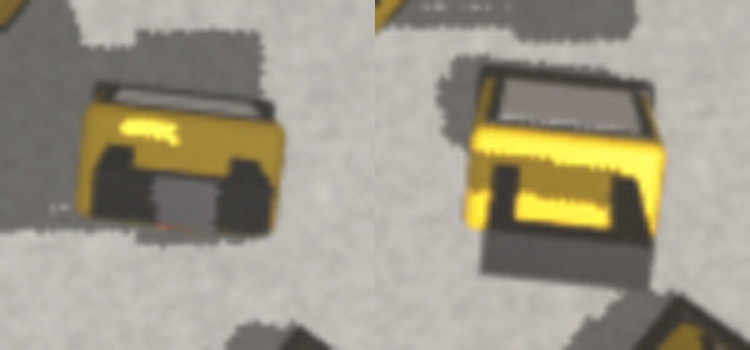

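Crop 3 gives the bar-top centre at about (321.6,171) in w3 and (323.4,221.8) in w2. The lamp is turned about 5.7° clockwise in the image relative to the gripper. I'll triangulate those and add the top and scene rays.

Run:
```python
from h import *
import pickle
c=pickle.load(open('w3.pkl','rb'));d=pickle.load(open('w2.pkl','rb'));a=shot('scene');b=shot('top')
r=[ray(c,321.6,171),ray(d,323.4,221.8)]; print(tri(r))
print(tri(r+[ray(a,288,163.6),ray(b,395.5,233.5)]))
print([onz(k,*p,.165).round(4) for k,p in ((c,(321.6,171)),(d,(323.4,221.8)),(a,(288,163.6)),(b,(395.5,233.5)))])
for k,pts in((c,[(90,105),(285,125)]),(c,[(92,215),(272,235)]),(d,[(482-375,234),(655-375,241)]),(d,[(480-375,272),(650-375,290)]),(d,[(475-375,128),(665-375,150)])):
    q=[onz(k,285+p[0]/5,(130 if k is c else 170)+p[1]/5,.165 if k is d else .095)[:2] for p in pts]; v=q[1]-q[0]; print(np.degrees(np.arctan2(v[1],v[0])),np.linalg.norm(v))
go([.5345,-.219,.25],44)
```

```text
(array([ 0.54114503, -0.21669164,  0.15891367]), [np.float64(6.18423642793933e-05), np.float64(6.184236427938264e-05)])
(array([ 0.53693795, -0.21646638,  0.17213639]), [np.float64(0.002974022292311698), np.float64(0.002523328659000141), np.float64(0.0021257010748086088), np.float64(0.005026333395544087)])
[array([ 0.5405, -0.2161,  0.165 ]), array([ 0.5395, -0.2155,  0.165 ]), array([ 0.5291, -0.2248,  0.165 ]), array([ 0.5361, -0.2223,  0.165 ])]
43.98866628131677 0.05674588041825213
43.39385550800547 0.05344110915864334
47.159381051231044 0.04395222906312288
43.21585061726993 0.04377609942328291
42.794467403717256 0.04771766521957903
dpos [0.0217, -0.0017, 0.0897] drot [0.01, -0.09, 5.79] at [ 0.5522 -0.2318  0.3397] t 2.93
```

Run:
```python
from h import *
go([.5375,-.2145,.20],43.7)
go([.5375,-.2145,.128],43.7)
```

```text
dpos [0.0222, 0.0037, 0.1397] drot [0.01, -0.09, 6.09] at [ 0.5522 -0.2318  0.3397] t 2.93
dpos [0.0221, 0.0036, 0.2117] drot [0.01, -0.09, 6.09] at [ 0.5522 -0.2318  0.3397] t 2.93
```

arm_command(delta_rot=[[0,0,3],[0,0,6],[0,0,6],[0,0,6],[0,0,6],[0,0,6],[0,0,6],[0,0,6],[0,0,6],[0,0,6],[0,0,6],[0,0,6]], delta_pos=[[0.011,0.002,0.01],[0.022,0.0035,0.03],[0.022,0.0035,0.06],[0.022,0.0035,0.09],[0.022,0.0035,0.12],[0.022,0.0035,0.15],[0.022,0.0035,0.17],[0.022,0.0035,0.185],[0.022,0.0035,0.2],[0.022,0.0035,0.207],[0.022,0.0035,0.212],[0.022,0.0035,0.212]], gripper=[-1,-1,-1,-1,-1,-1,-1,-1,-1,-1,-1,-1])

```text
time: 3.93
position: [0.5381, -0.2161, 0.1274]
tool_rot: [0.393, 0.92, 0.0, -0.001]
ft_force: [-0.2, 0.4, 0.6]
grip_width: 0.087
grip_force: 0.0
```

Run:
```python
from h import *
import pickle
c=shot('wrist');a=shot('scene')
A=cv2.resize(c['pixels'][130:330,200:440],None,fx=1.6,fy=1.6)
B=cv2.resize(a['pixels'][130:230,230:330],None,fx=3.2,fy=3.2,interpolation=cv2.INTER_CUBIC)
cv2.imwrite('pics/crop4.png',np.hstack([A,B])); go([.5375,-.2145,.128],43.7)
```

```text
dpos [0.0028, 0.0005, 0.0005] drot [0.02, 0.08, 0.03] at [ 0.539  -0.2169  0.1285] t 4.03
```

View pics/crop4.png

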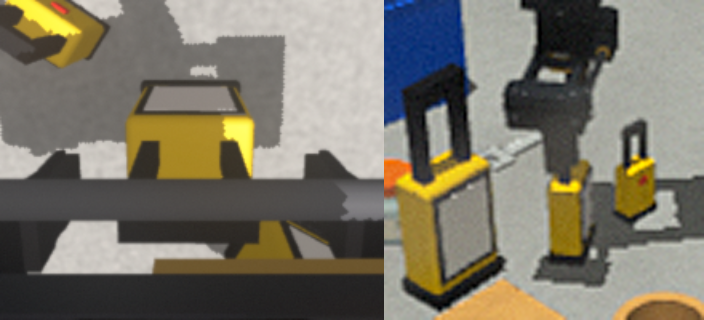

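The fingers straddle the handle (legs at crop (145,160) and (232,160), fingers at (65,170) and (320,170)). I'll check the offset along tool x from the bar's lower edge (crop v=242).

Run:
```python
from h import *
c=shot('wrist'); o=status.get_obs()
p=onz(c,317.5,130+242/1.6,.165); print(R.from_quat(o['tool_rot']).inv().apply(p-o['position']))
```

```text
[-0.0062909   0.0008955  -0.03630052]
```

arm_command(delta_rot=[[0,0,0],[0,0,0],[0,0,0],[0,0,0],[0,0,0],[0,0,0],[0,0,0],[0,0,0],[0,0,0],[0,0,0],[0,0,0],[0,0,0]], delta_pos=[[0.0025,0,0],[0.0025,0,0],[0.0025,0,0],[0.0025,0,0],[0.0025,0,0],[0.0025,0,0],[0.0025,0,0],[0.0025,0,0],[0.0025,0,0],[0.0025,0,0],[0.0025,0,0],[0.0025,0,0]], gripper=[-1,0,0.2,0.4,0.6,0.8,1,1,1,1,1,1], grip_force=40)

```text
time: 5.08
position: [0.5368, -0.2152, 0.1275]
tool_rot: [0.393, 0.92, -0.0, -0.0]
ft_force: [-0.8, -1.1, -0.3]
grip_width: 0.0435
grip_force: 40.0
```

Grip holds at 43.5 mm. Lifting, and refining the post and hook position from masks meanwhile.

arm_command(delta_rot=[[0,0,0],[0,0,0],[0,0,0],[0,0,0],[0,0,0],[0,0,0],[0,0,0],[0,0,0],[0,0,0],[0,0,0]], delta_pos=[[0,0,-0.005],[0,0,-0.015],[0,0,-0.035],[0,0,-0.06],[0,0,-0.085],[0,0,-0.11],[0,0,-0.135],[0,0,-0.155],[0,0,-0.172],[0,0,-0.172]], gripper=[1,1,1,1,1,1,1,1,1,1])

```text
time: 5.92
position: [0.5388, -0.2159, 0.3041]
tool_rot: [0.393, 0.92, -0.001, 0.004]
ft_force: [1.0, -0.1, -4.1]
grip_width: 0.0436
grip_force: 40.0
```

Run:
```python
from h import *
import pickle
o=status.get_obs(); print(o['ft_force'],o['grip_width'],o['position'])
a=shot('scene','s5.png');b=shot('top','t5.png');w=pickle.load(open('w2.pkl','rb'))
# post top face in top view: brighter blue
for n,c,box in(('top',b,(230,185,295,260)),('w2',w,(440,0,610,110)),('scene',a,(330,180,420,310))):
    x0,y0,x1,y1=box; hsv=cv2.cvtColor(c['pixels'][y0:y1,x0:x1],cv2.COLOR_BGR2HSV)
    dark=cv2.inRange(hsv,(0,0,0),(180,255,45)); blue=cv2.inRange(hsv,(100,120,30),(130,255,255)); red=cv2.inRange(hsv,(0,130,50),(8,255,255))
    m=cv2.morphologyEx(blue|dark|red,cv2.MORPH_OPEN,np.ones((5,5)))
    q=max(cv2.findContours(m,0,2)[0],key=cv2.contourArea)
    ap=cv2.approxPolyDP(cv2.convexHull(q),3,True)[:,0]+[x0,y0]; print(n,ap.tolist(), [onz(c,*p,.006).round(3).tolist() for p in ap.astype(float)])
    ys,xs=np.nonzero(red)
    if len(xs): print(' red',[(int(xs[ys==r].min()+x0),int(xs[ys==r].max()+x0),int(r+y0)) for r in np.unique(ys)])
```

```text
[ 1.0145896  -0.0784174  -4.08860111] 0.043578630384099586 [ 0.53875578 -0.21591833  0.30410572]
top [[278, 200], [281, 242], [252, 244], [239, 217], [240, 204]] [[0.623, 0.154, 0.006], [0.485, 0.123, 0.006], [0.466, 0.217, 0.006], [0.549, 0.274, 0.006], [0.593, 0.278, 0.006]]
 red [(245, 254, 219), (244, 254, 220), (245, 255, 221), (248, 255, 222), (249, 251, 223), (249, 250, 224), (250, 251, 225), (250, 251, 226), (250, 251, 227), (250, 251, 228), (251, 251, 229), (251, 251, 230), (251, 251, 231), (251, 251, 232), (251, 251, 233), (251, 251, 234), (251, 251, 235), (251, 251, 236), (251, 251, 237), (250, 250, 239), (250, 250, 240), (250, 250, 241)]
w2 [[609, 0], [580, 37], [531, 84], [524, 82], [475, 35], [499, 0]] [[0.592, 0.325, 0.006], [0.61, 0.266, 0.006], [0.621, 0.171, 0.006], [0.611, 0.163, 0.006], [0.498, 0.14, 0.006], [0.481, 0.195, 0.006]]
scene [[383, 191], [390, 194], [400, 281], [378, 299], [356, 293], [338, 282], [371, 195]] [[0.221, -0.089, 0.006], [0.215, -0.061, 0.006], [0.492, 0.265, 0.006], [0.586, 0.278, 0.006], [0.619, 0.226, 0.006], [0.632, 0.165, 0.006], [0.272, -0.096, 0.006]]
 red [(397, 399, 186), (397, 399, 187), (396, 399, 188), (396, 399, 189), (395, 398, 190), (395, 398, 191), (394, 398, 192), (394, 397, 193), (394, 397, 194), (393, 396, 195), (393, 396, 196), (392, 396, 197), (392, 395, 198), (392, 393, 199), (392, 393, 200)]
```

Run:
```python
from h import *
a=shot('scene');b=shot('top')
print(tri([ray(a,398,186.3),ray(b,250.5,241.5)]),tri([ray(a,398,186.3),ray(b,250.5,242.3)])[0])
go([.371,.166,.304],102.3)
```

```text
(array([0.44929962, 0.18159235, 0.25998046]), [np.float64(0.00044993681294620635), np.float64(0.0004499368129461708)]) [0.44766471 0.1809604  0.25896052]
dpos [0.3888, 0.1436, -0.0047] drot [0.07, -0.21, -58.59] at [ 0.5358 -0.2143  0.298 ] t 6.12
```

arm_command(delta_rot=[[0,0,-3],[0,0,-7],[0,0,-12],[0,0,-17],[0,0,-22],[0,0,-27],[0,0,-32],[0,0,-37],[0,0,-42],[0,0,-47],[0,0,-52],[0,0,-56]], delta_pos=[[0.013,0.005,0],[0.039,0.014,0],[0.072,0.027,0],[0.105,0.039,0],[0.138,0.051,0],[0.171,0.063,0],[0.204,0.075,0],[0.237,0.088,0],[0.27,0.1,0],[0.303,0.112,0],[0.336,0.124,0],[0.36,0.133,0]], gripper=[1,1,1,1,1,1,1,1,1,1,1,1])

```text
time: 7.12
position: [0.3812, 0.1391, 0.2982]
tool_rot: [-0.087, 0.996, 0.001, -0.002]
ft_force: [0.3, 0.7, -4.3]
grip_width: 0.0437
grip_force: 40.0
```

Run:
```python
from h import *
go([.371,.166,.251],102.3)
```

```text
dpos [0.0052, 0.0282, 0.0472] drot [0.1, -0.25, -2.32] at [0.3812 0.1391 0.2982] t 7.12
```

arm_command(delta_rot=[[0,0,-1],[0,0,-2.3],[0,0,-2.3],[0,0,-2.3],[0,0,-2.3],[0,0,-2.3],[0,0,-2.3]], delta_pos=[[0.003,0.014,0],[0.005,0.028,0.01],[0.005,0.028,0.02],[0.005,0.028,0.035],[0.005,0.028,0.047],[0.005,0.028,0.047],[0.005,0.028,0.047]], gripper=[1,1,1,1,1,1,1])

```text
time: 7.7
position: [0.3734, 0.1636, 0.2514]
tool_rot: [-0.105, 0.995, -0.0, -0.002]
ft_force: [0.3, 0.3, -4.3]
grip_width: 0.0439
grip_force: 40.0
```

Run:
```python
from h import *
o=[status.get_obs()['position']]; a=shot('scene','s6.png'); o.append(status.get_obs()['position']);b=shot('top','t6.png');o.append(status.get_obs()['position']);print(np.round(o,4))
A=cv2.resize(a['pixels'][130:270,340:480],None,fx=3.5,fy=3.5,interpolation=cv2.INTER_CUBIC)
B=cv2.resize(b['pixels'][200:300,220:305],None,fx=3.5,fy=3.5,interpolation=cv2.INTER_CUBIC)
B=cv2.copyMakeBorder(B,0,len(A)-len(B),0,0,cv2.BORDER_CONSTANT)
cv2.imwrite('pics/crop6.png',np.hstack([A,B])); go([.4679,.1871,.251],102.3)
```

```text
[[0.3734 0.1636 0.2514]
 [0.3744 0.1637 0.2521]
 [0.375  0.1638 0.2527]]
dpos [-0.0957, 0.0035, 0.0017] drot [0.0, 0.01, -0.3] at [0.375  0.1638 0.2527] t 7.8
```

View pics/crop6.png

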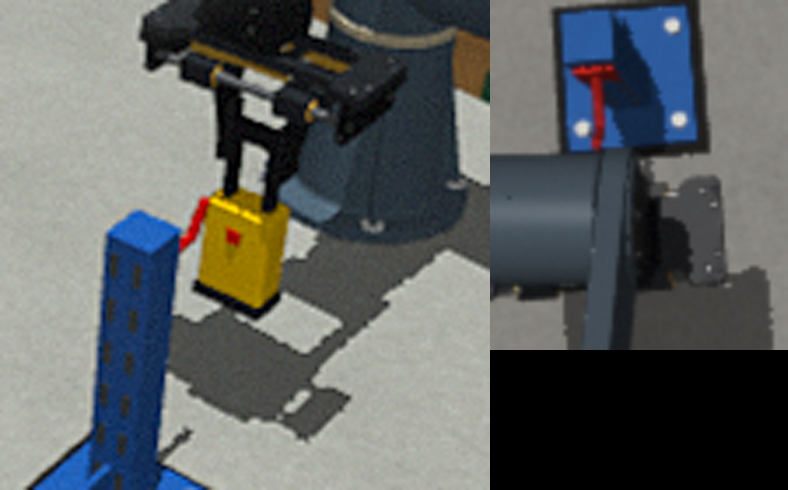

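Crop 6 shows the lamp held upright in front of the hook, clear of everything. Its foot corners are at crop (193,290), (250,315) and (283,290), and the hook tip is at (207,200). I'll compare these with the predictions from kinematics.

Run:
```python
from h import *
a=shot('scene');o=status.get_obs();print(o['position'])
M=R.from_quat(o['tool_rot']).as_matrix();x,y=M[:,0],M[:,1]
L=np.array([.3742,.1637,.252])-.0025*x-[0,0,.128]
for s,t,z in((-1,1,0),(-1,-1,0),(1,1,0),(1,-1,0)):
    p=L+x*s*.019+y*t*.032+[0,0,z]; u,v=proj(a,p); print(s,t,((u-340)*3.5,(v-130)*3.5))
for s,t in((-1,1),(-1,-1)):
    p=L+x*s*.017+y*t*.030+[0,0,.095]; u,v=proj(a,p); print('top',s,t,((u-340)*3.5,(v-130)*3.5))
for n,p in(('tip',[.4485,.1815,.2585]),('post',[.5304,.2007,.2733])):
    u,v=proj(a,p);print(n,((u-340)*3.5,(v-130)*3.5))
# lateral of tip & post relative to planned line
```

```text
[0.37519009 0.16377366 0.25296037]
-1 1 (np.float64(256.96328416431146), np.float64(321.8851107288373))
-1 -1 (np.float64(190.5490194678395), np.float64(290.8887511904504))
1 1 (np.float64(281.4478085795333), np.float64(300.5343342074319))
1 -1 (np.float64(215.55896838987172), np.float64(270.589157281458))
top -1 1 (np.float64(269.94372409201173), np.float64(223.14307656470135))
top -1 -1 (np.float64(204.81875253479726), np.float64(195.3064272845507))
tip (np.float64(204.09078945619757), np.float64(198.3123024812905))
post (np.float64(143.33237881947343), np.float64(231.01616949974976))
```

arm_command(delta_rot=[[0,0,0],[0,0,0],[0,0,0],[0,0,0],[0,0,0],[0,0,0],[0,0,0],[0,0,0],[0,0,0],[0,0,0],[0,0,0],[0,0,0]], delta_pos=[[-0.005,0.003,0.002],[-0.012,0.0035,0.004],[-0.02,0.0035,0.004],[-0.028,0.0035,0.004],[-0.036,0.0035,0.004],[-0.044,0.0035,0.004],[-0.052,0.0035,0.004],[-0.058,0.0035,0.004],[-0.064,0.0035,0.004],[-0.07,0.0035,0.004],[-0.07,0.0035,0.004],[-0.07,0.0035,0.004]], gripper=[1,1,1,1,1,1,1,1,1,1,1,1])

```text
time: 8.85
position: [0.4425, 0.1818, 0.2484]
tool_rot: [-0.105, 0.995, -0.0, -0.0]
ft_force: [-0.7, 0.6, -4.6]
grip_width: 0.0436
grip_force: 40.0
```

Run:
```python
from h import *
go([.4679,.1871,.248],102.3); a=shot('scene','s7.png')
A=cv2.resize(a['pixels'][140:240,350:450],None,fx=5.5,fy=5.5,interpolation=cv2.INTER_CUBIC)
cv2.imwrite('pics/crop7.png',A);
```

```text
dpos [-0.0259, -0.0001, 0.0004] drot [0.0, -0.03, -0.29] at [0.4425 0.1818 0.2484] t 8.85
```

View pics/crop7.png

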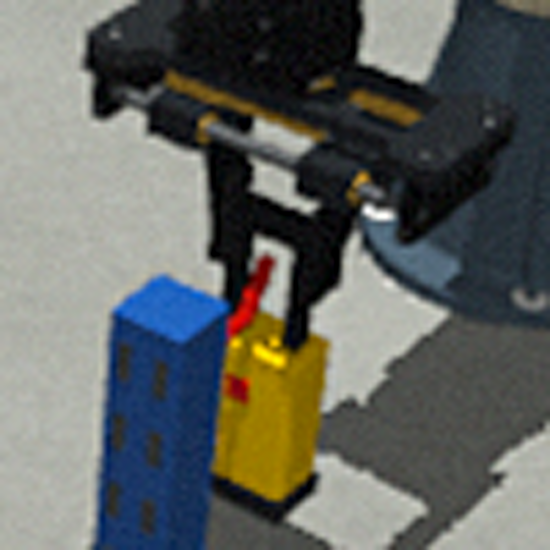

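Crop 7 shows the hook tip at (267,262) inside the handle's window (legs at about x=240 and 300), below the bar at (278,225). It is centred and clear, so I advance the last 26 mm.

arm_command(delta_rot=[[0,0,0],[0,0,0],[0,0,0],[0,0,0],[0,0,0],[0,0,0]], delta_pos=[[-0.006,0,0],[-0.013,0,0],[-0.02,0,0],[-0.026,0,0],[-0.026,0,0],[-0.026,0,0]], gripper=[1,1,1,1,1,1])

```text
time: 9.4
position: [0.4683, 0.1872, 0.2484]
tool_rot: [-0.105, 0.995, -0.0, -0.0]
ft_force: [-0.5, -1.3, -3.7]
grip_width: 0.0439
grip_force: 40.0
```

arm_command(delta_rot=[[0,0,0],[0,0,0],[0,0,0],[0,0,0],[0,0,0],[0,0,0],[0,0,0]], delta_pos=[[0,0,0.005],[0,0,0.011],[0,0,0.017],[0,0,0.023],[0,0,0.027],[0,0,0.03],[0,0,0.03]], gripper=[1,1,1,1,1,1,1])

```text
time: 9.98
position: [0.47, 0.1875, 0.2187]
tool_rot: [-0.104, 0.995, 0.0, 0.002]
ft_force: [5.0, 1.3, -4.2]
grip_width: 0.0437
grip_force: 40.0
```

arm_command(delta_rot=[[0,0,0],[0,0,0],[0,0,0]], delta_pos=[[0,0,0.001],[0,0,0.002],[0,0,0.002]], gripper=[1,1,1])

```text
time: 10.23
position: [0.47, 0.1875, 0.2177]
tool_rot: [-0.105, 0.995, 0.0, 0.003]
ft_force: [5.5, 1.0, 2.1]
grip_width: 0.0434
grip_force: 40.0
```

arm_command(delta_rot=[[0,0,0],[0,0,0],[0,0,0]], delta_pos=[[0,0,0.001],[0,0,0.002],[0,0,0.002]], gripper=[1,1,1])

```text
time: 10.48
position: [0.4699, 0.1875, 0.2157]
tool_rot: [-0.105, 0.995, 0.0, 0.003]
ft_force: [4.7, 1.1, 3.6]
grip_width: 0.0434
grip_force: 40.0
```

Sideways force of +5 N: the bar is riding on the tip's bend, so it is too far from the post. I raise a little, shift 4 mm towards the post and lower again.

arm_command(delta_rot=[[0,0,0],[0,0,0],[0,0,0],[0,0,0],[0,0,0],[0,0,0]], delta_pos=[[0,0,-0.002],[0,0,-0.005],[-0.002,0,-0.005],[-0.004,0,-0.005],[-0.004,0,-0.005],[-0.004,0,-0.005]], gripper=[1,1,1,1,1,1])

```text
time: 10.98
position: [0.4698, 0.1877, 0.2184]
tool_rot: [-0.105, 0.995, -0.0, -0.002]
ft_force: [0.2, 0.6, -4.2]
grip_width: 0.0433
grip_force: 40.0
```

arm_command(delta_rot=[[0,0,0],[0,0,0],[0,0,0],[0,0,0]], delta_pos=[[0,0,0.0015],[0,0,0.003],[0,0,0.004],[0,0,0.004]], gripper=[1,1,1,1])

```text
time: 11.32
position: [0.4715, 0.188, 0.2152]
tool_rot: [-0.105, 0.995, -0.0, -0.0]
ft_force: [0.4, -0.2, -4.3]
grip_width: 0.044
grip_force: 40.0
```

arm_command(delta_rot=[[0,0,0],[0,0,0],[0,0,0]], delta_pos=[[0,0,0.001],[0,0,0.002],[0,0,0.002]], gripper=[1,1,1])

```text
time: 11.57
position: [0.4718, 0.188, 0.2141]
tool_rot: [-0.105, 0.995, -0.0, 0.0]
ft_force: [-1.3, 0.3, 1.1]
grip_width: 0.0438
grip_force: 40.0
```

arm_command(delta_rot=[[0,0,0],[0,0,0],[0,0,0]], delta_pos=[[0,0,0.001],[0,0,0.002],[0,0,0.002]], gripper=[1,1,1])

```text
time: 11.82
position: [0.4718, 0.188, 0.212]
tool_rot: [-0.105, 0.995, -0.0, 0.0]
ft_force: [-2.0, -0.4, 4.1]
grip_width: 0.0438
grip_force: 40.0
```

Contact with little sideways force; the hook seems to be creeping. Continuing the gentle pull in small steps.

arm_command(delta_rot=[[0,0,0],[0,0,0],[0,0,0]], delta_pos=[[0,0,0.001],[0,0,0.002],[0,0,0.002]], gripper=[1,1,1])

```text
time: 12.07
position: [0.4718, 0.188, 0.2095]
tool_rot: [-0.105, 0.995, 0.0, 0.0]
ft_force: [-1.7, -1.2, 4.0]
grip_width: 0.0435
grip_force: 40.0
```

arm_command(delta_rot=[[0,0,0],[0,0,0],[0,0,0]], delta_pos=[[0,0,0.001],[0,0,0.002],[0,0,0.002]], gripper=[1,1,1])

```text
time: 12.32
position: [0.4718, 0.1881, 0.2074]
tool_rot: [-0.105, 0.995, 0.0, 0.0]
ft_force: [-2.2, 0.4, 2.7]
grip_width: 0.0435
grip_force: 40.0
```

arm_command(delta_rot=[[0,0,0],[0,0,0],[0,0,0]], delta_pos=[[0,0,0.001],[0,0,0.002],[0,0,0.002]], gripper=[1,1,1])

```text
time: 12.57
position: [0.4718, 0.188, 0.2053]
tool_rot: [-0.105, 0.995, 0.0, -0.0]
ft_force: [-1.5, 0.3, 4.0]
grip_width: 0.0433
grip_force: 40.0
```

arm_command(delta_rot=[[0,0,0],[0,0,0],[0,0,0]], delta_pos=[[0,0,0.001],[0,0,0.002],[0,0,0.002]], gripper=[1,1,1])

```text
time: 12.82
position: [0.4719, 0.188, 0.204]
tool_rot: [-0.105, 0.995, -0.0, 0.0]
ft_force: [-2.8, -0.4, 7.6]
grip_width: 0.0438
grip_force: 40.1
```

arm_command(delta_rot=[[0,0,0],[0,0,0],[0,0,0]], delta_pos=[[0,0,0.0005],[0,0,0.0005],[0,0,0.0005]], gripper=[1,1,1])

```text
time: 13.07
position: [0.4719, 0.188, 0.2039]
tool_rot: [-0.105, 0.995, -0.0, 0.0]
ft_force: [-3.3, -0.5, 10.0]
grip_width: 0.0434
grip_force: 40.1
```

The force is rising stiffly after about 10.6 mm of slide, so the hook is on its stop with a 10 N pull. Holding for a second.

arm_command(delta_rot=[[0,0,0],[0,0,0],[0,0,0],[0,0,0],[0,0,0],[0,0,0],[0,0,0],[0,0,0],[0,0,0],[0,0,0],[0,0,0],[0,0,0]], delta_pos=[[0,0,0.0002],[0,0,0.0002],[0,0,0.0002],[0,0,0.0002],[0,0,0.0002],[0,0,0.0002],[0,0,0.0002],[0,0,0.0002],[0,0,0.0002],[0,0,0.0002],[0,0,0.0002],[0,0,0.0002]], gripper=[1,1,1,1,1,1,1,1,1,1,1,1])

```text
time: 14.07
position: [0.4719, 0.188, 0.2039]
tool_rot: [-0.105, 0.995, -0.0, 0.0]
ft_force: [-3.9, -0.4, 10.2]
grip_width: 0.0437
grip_force: 40.1
```

Run:
```python
from h import *
o=status.get_obs(); print(o['ft_force'],o['position'],o['time'])
a=shot('scene','s8.png')
for n,im in(('before',cv2.imread('pics/s5.png')),('now',a['pixels'])):
    h=cv2.cvtColor(im[175:225,375:415],cv2.COLOR_BGR2HSV); m=cv2.inRange(h,(0,130,40),(8,255,255)); ys,xs=np.nonzero(m)
    print(n,[(int(xs[ys==r].min()+375),int(xs[ys==r].max()+375),int(r+175)) for r in np.unique(ys)])
for j in(0,.008,.0106,.012): print(j,proj(a,[.4485,.1815,.2585-j]))
```

```text
[-3.87027372 -0.436535   10.22083852] [0.47187508 0.18804045 0.20385477] 14.0667
before [(397, 399, 186), (397, 399, 187), (396, 399, 188), (396, 399, 189), (395, 398, 190), (395, 398, 191), (394, 398, 192), (394, 397, 193), (394, 397, 194), (393, 396, 195), (393, 396, 196), (392, 396, 197), (392, 395, 198), (392, 393, 199), (392, 393, 200)]
now [(396, 396, 196), (396, 396, 197), (392, 392, 203), (392, 392, 204)]
0 (np.float64(398.31165413034216), np.float64(186.66065785179728))
0.008 (np.float64(398.0237791420795), np.float64(189.1830315235089))
0.0106 (np.float64(397.93067146453427), np.float64(189.99884520670403))
0.012 (np.float64(397.88062784092966), np.float64(190.4373297008904))
```

Run:
```python
from h import *
o=status.get_obs(); print(o['moment'],o['ft_force'])
f=np.array(o['ft_force'])+[0,0,4.2]
e=np.array([.977,.213,0])
for n,r in(('bar',.003*e+[0,0,.0235]),('body',.036*e+[0,0,.07])): print(n,np.cross(r,f))
for n in('s5','s8'):
    im=cv2.imread(f'pics/{n}.png'); print(n); print(im[184:206,390:402].astype(int)[...,2]-im[184:206,390:402].astype(int)[...,1])
```

```text
[-0.04470621  0.57106368  0.03598022] [-4.24794305 -1.47338133 11.45103688]
bar [ 0.04462547 -0.14569985 -0.00160405]
body [ 0.22314884 -0.84783428 -0.01924854]
s5
[[  2  -7   3  -2   2  -3  -2  -1  -5  -1  -2  -3]
 [ -5  -5  -1  -1  -2  -2  -9   5   9  -7  -7  -4]
 [ -2   0  -3   0   0  -8  -7  93 135  66   2  -7]
 [ -1   2  -1   1  -5 -12  56 181 232 152  21  -9]
 [ -4   0  -2   0  -4 -14 102 182 181 101   4  -8]
 [ -5  -3  -3   0  -9  16 125 185 153  55  -7  -6]
 [  0  -2  -1  -4 -16  69 162 174 121  17 -12  -6]
 [ -2   0   0 -10  -1 119 179 169  94   1 -12   0]
 [  1   0  -6 -13  77 164 183 152  51  -6  -2  -1]
 [  5   1  -2 -18 124 199 176 107   6  -7   2   1]
 [-23 -13 -11  11 117 178 166  63 -14  -5   0  -4]
 [-71 -39 -18  66 154 175 138  31 -15  -3  -4   3]
 [-59 -44   4 127 186 168  97   6  -8   2   4  -2]
 [-42  24  97 180 205 165  51 -10  -6  -2  -1  -1]
 [-42  97 196 199 180 107  15 -11   1  -2  -4   2]
 [-46 110 190 166  90  17  -4  -3  -5  -4   1  -4]
 [-46 123 160  71   1 -14  -4  -2  -2   4  -1  -4]
 [-39  60  51  -5 -11  -8   0  -4  -4   3  -5   0]
 [-17  13   8  -8 
[... 612 characters left out ...]
 -3   0  -2   1  -1   2   0  -1  -1]
 [ -2   0  -1  -3  -4  -3  -1  -2  -5  -1  -2   0]
 [-10  -2  -4  -2  -3   5   2  -4  -5  -3   4  -4]
 [-73 -29   1  -2  17  67  49  15  -3  -2  -5   8]
 [-60 -34  -4  -3  36  92  92  37   8  -8  -8  -1]
 [-28 -14   2  -6  -3   2  41  25   9  -6   0  -1]
 [-23 -12   2  -1  -4  -4  -8  -2  -5   2   1  -3]
 [-26 -16   4   4   3  -9   0   0   1   0  -1  -2]
 [-37 -20   3  -2  -6   3   0  -2   2   1   0   2]
 [-40 -22  -1  -5  -2   3  -5  -4   0  -3  -3  -2]
 [-20  11  24   0  -7  -5  -1   3   1  -3   4  -5]
 [-20  53  78  26   0   1  -7  -5   7   1   2  -3]
 [ -8  74  73  22   5  -3   2   1   7  -1  -2  -5]
 [  9  34  15  -8  -5  -1  -2  -2  -2   0   1  -2]]
```

The force and moment line passes through the bar, so the load comes from the lamp and not from the gripper body. The hook's image moved about 12 mm, so it is home. I relax the pull before releasing.

arm_command(delta_rot=[[0,0,0],[0,0,0],[0,0,0],[0,0,0]], delta_pos=[[0,0,-0.001],[0,0,-0.002],[0,0,-0.002],[0,0,-0.002]], gripper=[1,1,1,1])

```text
time: 14.45
position: [0.4718, 0.188, 0.2043]
tool_rot: [-0.105, 0.995, 0.0, -0.0]
ft_force: [-0.1, -0.2, -0.9]
grip_width: 0.0439
grip_force: 40.0
```

arm_command(delta_rot=[[0,0,0],[0,0,0],[0,0,0],[0,0,0],[0,0,0],[0,0,0],[0,0,0],[0,0,0],[0,0,0],[0,0,0]], delta_pos=[[0,0,0],[0,0,0],[0,0,0],[0,0,0],[0,0,0],[0,0,0],[0,0,0],[0,0,0],[0,0,0],[0,0,0]], gripper=[0,-0.3,-0.6,-0.8,-1,-1,-1,-1,-1,-1], grip_force=10)

```text
time: 15.28
position: [0.4718, 0.188, 0.2049]
tool_rot: [-0.105, 0.995, 0.0, 0.0]
ft_force: [-0.2, -0.1, 0.1]
grip_width: 0.086
grip_force: 0.0
```

arm_command(delta_rot=[[0,0,0],[0,0,0],[0,0,0],[0,0,0],[0,0,0],[0,0,0],[0,0,0],[0,0,0],[0,0,0],[0,0,0],[0,0,0],[0,0,0]], delta_pos=[[0,0,-0.004],[0,0,-0.012],[0,0,-0.022],[0,0,-0.035],[0,0,-0.05],[0,0,-0.065],[0,0,-0.08],[0,0,-0.095],[0,0,-0.11],[0.01,0,-0.125],[0.03,0,-0.13],[0.03,0,-0.13]], gripper=[-1,-1,-1,-1,-1,-1,-1,-1,-1,-1,-1,-1])

```text
time: 16.28
position: [0.4402, 0.1816, 0.337]
tool_rot: [-0.105, 0.994, 0.0, 0.0]
ft_force: [-0.8, 0.2, 1.1]
grip_width: 0.0872
grip_force: 0.0
```

arm_command(delta_rot=[[0,0,0],[0,0,0],[0,0,0],[0,0,0],[0,0,0],[0,0,0],[0,0,0],[0,0,0],[0,0,0],[0,0,0],[0,0,0],[0,0,0]], delta_pos=[[0,0,0],[0,0,0],[0,0,0],[0,0,0],[0,0,0],[0,0,0],[0,0,0],[0,0,0],[0,0,0],[0,0,0],[0,0,0],[0,0,0]], gripper=[-1,-1,-1,-1,-1,-1,-1,-1,-1,-1,-1,-1])

```text
time: 17.28
position: [0.4424, 0.1818, 0.3349]
tool_rot: [-0.105, 0.995, 0.0, 0.0]
ft_force: [-0.3, 0.7, -1.6]
grip_width: 0.0872
grip_force: 0.0
```

Run:
```python
from h import *
for i in range(2):
    a=shot('scene',f's9{i}.png'); print([x for x in blobs(a,(20,120,50),(34,255,255))[0] if 330<x[1][0]<430 and x[1][1]<300])
    for _ in range(5): shot('top')
print(status.get_obs()['time'],status.get_obs()['ft_force'])
L=np.array([.4747,.1886,.0765]); print('expected body mid',proj(a,L+[0,0,.05]))
```

```text
[([387, 215, 16, 34, 386], [394.0, 232.5])]
[([387, 215, 16, 34, 383], [394.0, 232.4])]
17.8833 [ 0.45033881 -0.41486398 -0.38206059]
expected body mid (np.float64(388.7942613412273), np.float64(230.8888969666175))
```

The lamp hangs still at (394,232), where expected, and the robot is clear of it. Handing in.

```bash
python3 -c "
from h import *
print(robot.hand_in())"
```

```text
the job is handed in; nothing more can be done
None
```

The lamp hangs still on the red hook. After about 10.6 mm of slide it stopped hard, which I took as fully home, and I held it there for about a second at 10–11 N beyond the lamp's weight; the job is handed in, but the hand-in returned no verdict.

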